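# Raise the polishing hood's window to the pointer

### The arm

A 6-joint arm with a two-finger parallel gripper is mounted at the origin on the work surface. World frame = base frame: x ahead of the robot, y to its left, z up, the work surface at z = 0. Lengths are in m, angles in rad, forces in N, time in s.
With the tool pointing down it reaches from about 0.325 to 1 m from the base axis. Payload 5.1 kg.
Tool frame: the origin (TCP) lies at the very end of the fingers, on their centre line; the grasp point (between the pads) lies 19 mm behind it; z points along the fingers, y is the line along which they close (so a half turn about z gives the same grasp; the last joint's range is limited). The gripper opens to 85 mm and grips with 20 to 120 N. Pads are 22 mm wide; open, the fingers measure 114 mm over their backs; the gripper's body (76 mm by 85 mm) begins 54 mm behind the grasp point. The pads swing forward as they close: fully open they stand 13 mm farther back than shut.
Start: joints at [1.132, 0.124, 1.65, -0, 1.367, -0.083], TCP at [0.226, 0.609, 0.231] pointing down, gripper open.
Joint ranges: [-2.61, 2.61], [-1.02, 2.33], [0.03, 2.71], [-1.35, 4.49], [0.32, 2.68], [-2.91, 2.91]. Speed limits (rad/s): [2.57, 2.57, 3.14, 3.14, 3.14, 3.14].

### API

Orientations are given as a 3x3 rotation matrix whose columns are the frame's x, y, z axes.
In Python, from rig import robot gives the robot as it stands. The module is installed in compiled form; this text tells all that it offers.
- The arm moves only by the tool move_arm, never from a script. Its argument "motion" is one flat list of numbers, 7 for each row, row after row: the shift along the tool's x, y, z normalised to -1 to 1, where 1 is 200 mm, then the turn, a rotation vector about the tool's x, y, z normalised to -1 to 1, where 1 is 5 degrees, then the finger opening in mm, from 0 to 85.4. In form: [x, y, z, rx, ry, rz, claw, x, y, z, rx, ry, rz, claw, ...]. A call has 1 to 10 rows; each row shifts and turns the commanded pose from where the row before left it, along the tool's axes as they then stand; what a row does not reach is not made up. A row lasts 1/12 s, in which the tool goes at most 41.7 mm and 7.16 degrees, less where a joint would pass 70% of its speed; a pose out of reach is approached as far as the arm can. A call with a number of a shift or a turn outside -1 to 1 is refused whole. A call with a gripper value outside its range is refused whole. The fingers move at their own pace and stop on an object; "newtons" is the grip in N (left out, the last holds). Time passes only in rows, so rows that do not move let the fingers close. It gives the time, the measured TCP pose, the force, the opening and the grip force at its end, in the units of the state.
- robot.state(): the state, without advancing time (a new reading comes with each control period).
- robot.snapshot(name): name is "side" or "top" or "wrist"; returns a dict with "image" (384x512x3 uint8, red, green, blue), "z_map" (384x512 float32, m along the optical axis (not along the pixel's ray), 0 where there is no reading), "vertical_fov" (degrees; the focal length in pixels is half the picture's height over the tangent of half this angle, whatever the lens; pixels are square), "cx", "cy" (the principal point, pixels), "k1" (the pictures are not rectified: a ray, as slopes to the right and down, at radius r is drawn at 1 + k1 r^2 times it, then the intrinsics apply), "rvec" (rotation vector, rad) and "tvec" (3), from world to camera coordinates, as OpenCV has them. Camera axes: x right, y down, z forward; pixel columns grow to the right and rows downward; lengths in m; the calibration is good to about 2 mm. A picture is of the moment at which its call begins.
- robot.hand_in(): hands the job in; it is judged then, once.
The state is a dict: "time_s": time; "joints": joint angles; "joint_vel": joint speeds; "effort": joint torques, N m; "tool_pos": TCP position; "orientation": TCP orientation; "wrist_force": force on the tool from outside, world axes, zero at the start; "ft_torque": the same for the moment, N m; "finger_gap": finger opening in m; "finger_force": force on a finger pad.
Only numpy, scipy, OpenCV 4.12 (cv2) and the standard library are available. Lean on these libraries where they do the work, as an engineer would, in place of code of your own. Each camera call takes 0.05 s, during which the arm holds its last target. There are 200 camera calls.

### The job

Get the bench-top polishing hood ready for work: with the fingertips beneath the lip along the bottom of its clear sliding window, push the window up until the lip is level with the tip of the pointer clamped on the side post. Let go and leave the window standing there; do not pinch the lip between the fingers, and do not shift the pointer or the things standing in front of the hood.

Things in the scene. Friction and masses are not known exactly. Their poses are not given: they have to be found in the camera images.
- hood: Fixed clear-panelled polishing hood, 360 wide (410 over the side channels), 260 deep, 570 high. Origin: on the bench, middle of the front face of its 90 mm plywood plinth. x points level into the hood, y to the left as you face its front, z up; the front is turned partly to the robot's right. Two 30 mm wide aluminium posts flank the window at y = +-150 to 180, 4 mm proud of the plinth.
- lip (a point): Aluminium lip on the window's bottom edge, 290 long (along y), 34 deep, 12 thick. Origin: middle of its front edge at half thickness (underside 6 mm lower). Axes as the hood's: x from the front edge to the pane 34 mm in, z up. Front edge 38 mm before the plinth's face. At the start its underside is 100 mm above the bench, with nothing beneath it but the bench.
- window (a joint): Height of the window above fully down, m: 0 = down (its start), 0.22 = upper stop. It slides straight up the posts, balanced within about 1.5 N by two counterweights in the channels on the hood's sides, with 3 N of rail friction: 2 to 6 N on the lip moves it and it stays where it is left.
- pointer_tip (a point): Tip of the small steel pointer (block 26 x 20 mm with brass clamp screw, 4 to 24 mm out from the plinth's face) on the right-hand post as you face the hood. It points along y at the window, 5 mm past the lip's end. Its height is the marked height, 90 to 190 mm above the middle of the lip's thickness at the start. Held by clamping friction only.
- jar: Loose closed jar, 52 mm across, 58 high, on the bench 75 to 100 mm before the plinth's face, in front of the lip's left end. Origin: centre of its underside. To be left alone.
- file: Loose flat file on the bench in front of the right half of the hood, 200 long, 20 high, with a round wooden handle. Origin: on the bench where handle and blade meet; x along the blade (blade end at 110, handle end at -90 mm). To be left alone.
- bowl: Loose small wooden bowl, 84 mm across, 35 high, on the bench in front of the hood's right-hand corner. Origin: centre of its underside. To be left alone.

How it is judged:
On the way:
1. the fingers, reaching in beneath the lip, bear on it while the window rises (contact force between anything else and window above 0.5 N and velocity of joint window above 0.005 m/s and z of the grasp point in the frame of lip between -0.07 and 0.03 m and x of the grasp point in the frame of lip between -0.06 and 0.06 m), for 0.3 s.
At the end, for the whole second after the job is handed in: The window stands still by itself with the middle of the lip's thickness within 8 mm above or below the height of the pointer's tip, and the pointer has not shifted (6 mm), nor the jar, file or bowl (20 mm) (z of lip in the frame of pointer_tip between -0.008 and 0.008 m and velocity of joint window between -0.003 and 0.003 m/s and distance of pointer_tip from where it was at the start of the episode below 0.006 m and distance of each of jar, file, bowl from where it was at the start of the episode below 0.02 m); the robot touches nothing.
It fails at once if the lip is pinched: the grasp point between the fingers lies inside the lip while they press on it (contact force between the fingers and window above 5 N and z of the grasp point in the frame of lip between -0.01 and 0.01 m and x of the grasp point in the frame of lip between -0.003 and 0.034 m).
It fails at once if the pointer is pushed out of place by more than 6 mm (distance of pointer_tip from where it was at the start of the episode above 0.006 m).
It fails at once if the jar, file or bowl is shifted by more than 20 mm or lifted (distance of any of jar, file, bowl from where it was at the start of the episode above 0.02 m).
It fails at once if the jar or bowl is tipped over (angle between any of jar, bowl's own z axis and vertical above 0.6 rad).
It also fails if it takes over 38 s, if anything falls off the work surface, if the arm or the gripper's body presses on something with over 40 N, if the wrist force passes 120 N, or if a joint passes its speed limit or range.

## Working session

There is one attempt and no reset: what is moved stays moved. The work goes in short steps, Python scripts to look and compute and a tool call to move; the robot and the scene stay as the last step left them, time stands still between calls to the robot, and variables do not carry over. Pictures are saved under pics/ and viewed, at most 10 in all, crops included, and the job is handed in when it is done.

Besides the shell and the picture viewer there is one more tool, called after "Request:" by a JSON object that holds its "api" and its "payload", one argument or row to a line. move_arm: Moves the arm, as the interface text tells. Scaled input: -1 to 1 covers 200 mm each way for a shift and 5 degrees each way for a turn. Its arguments: {"type":"object","properties":{"motion":{"type":"array","items":{"type":"number"}},"newtons":{"type":"number"}},"required":["motion"]}

```bash
mkdir -p pics; cat > h.py <<'E'
import numpy as np, cv2
from rig import robot
def snap(n, save=None):
    s=robot.snapshot(n)
    if save: cv2.imwrite('pics/'+save,cv2.cvtColor(s['image'],cv2.COLOR_RGB2BGR))
    return s
def cam(s):
    h=s['image'].shape[0]; f=h/2/np.tan(np.radians(s['vertical_fov'])/2)
    R=cv2.Rodrigues(np.array(s['rvec'],float))[0]; return f,R,np.array(s['tvec'],float).ravel()
def ray(s,u,v):
    f,R,t=cam(s); d=np.array([(u-s['cx'])/f,(v-s['cy'])/f]); p=d.copy()
    for _ in range(20): p=d/(1+s['k1']*(p@p))
    return R.T@np.array([p[0],p[1],1]), -R.T@t
def pt(s,u,v,z=None):
    d,c=ray(s,u,v); z=s['z_map'][int(v),int(u)] if z is None else z
    return c+d*z
def proj(s,P):
    f,R,t=cam(s); q=R@np.asarray(P)+t; p=q[:2]/q[2]; p=p*(1+s['k1']*(p@p)); return p*f+[s['cx'],s['cy']]
E
python3 - <<'E'
from h import *
for n in('side','top'):
    s=snap(n,n+'0.png'); f,R,t=cam(s); print(n,-R.T@t,R[2],f)
    np.savez(n+'0.npz',**s)
s=robot.state();print(s['time_s'],s['orientation'],s['wrist_force'])
E
```

```text
side [ 0.33939469 -0.3199154   0.80588289] [ 0.34115035  0.36315774 -0.86702531] 381.24013679925866
top [ 0.44273593 -0.02520958  1.13789961] [ 0.18772425 -0.02508475 -0.9819014 ] 496.82036047195305
0.1 [[-9.37366116e-01  3.48344798e-01 -8.16197283e-04]
 [ 3.48345715e-01  9.37364551e-01 -1.72098611e-03]
 [ 1.65577839e-04 -1.89751289e-03 -9.99998186e-01]] [ 0.14840896 -0.40175641 -0.06942944]
```

View pics/side0.png

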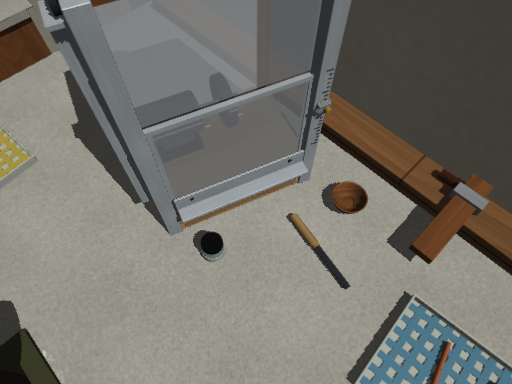

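View pics/top0.png

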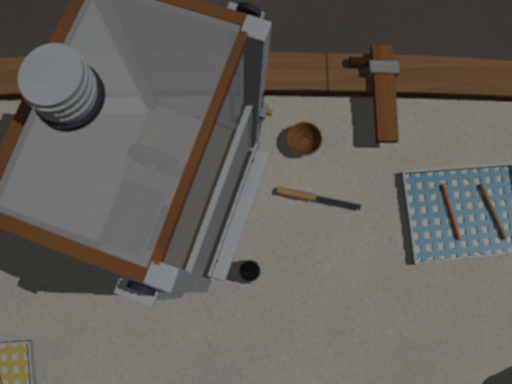

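Side: lip from (178,212) to (308,175), pointer near (320,108), jar (211,245), file (293,215)–(347,286), bowl (349,197). Top: lip front edge (220,277)–(266,153), pointer (267,111). I'll enlarge the side view to get the edges.

```bash
python3 - <<'E'
from h import *
s=dict(np.load('side0.npz')); s['vertical_fov']=float(s['vertical_fov'])
t=dict(np.load('top0.npz'))
im=cv2.imread('pics/side0.png')
a=cv2.resize(im[80:140,280:350],None,fx=8,fy=8,interpolation=cv2.INTER_CUBIC)
b=cv2.resize(im[145:245,165:325],None,fx=5,fy=5,interpolation=cv2.INTER_CUBIC)[:,:800]
a=cv2.copyMakeBorder(a,0,0,0,0,0) 
cv2.imwrite('pics/ptr.png',a); cv2.imwrite('pics/lip.png',b)
for n,S,ps in(('side',s,[(180,212),(200,206),(250,190),(300,175),(211,243),(349,200),(293,215),(316,247),(347,286),(320,108),(328,109),(318,112)]),
  ('top',t,[(222,270),(240,220),(260,160),(250,270),(304,139),(277,190),(315,198),(359,207),(263,111),(268,111)])):
  for p in ps: print(n,p,pt(S,*p).round(4))
E
```

```text
side (180, 212) [0.4731 0.0324 0.1132]
side (200, 206) [0.5113 0.0147 0.1128]
side (250, 190) [ 0.611  -0.0295  0.1124]
side (300, 175) [ 0.7168 -0.0755  0.1064]
side (211, 243) [ 0.4849 -0.0418  0.0579]
side (349, 200) [ 0.804  -0.1685  0.003 ]
side (293, 215) [ 0.6711 -0.1074  0.0219]
side (316, 247) [ 0.653  -0.194   0.0144]
side (347, 286) [ 0.6344 -0.2962  0.0135]
side (320, 108) [ 0.7561 -0.0644  0.2789]
side (328, 109) [ 0.7657 -0.0754  0.2774]
side (318, 112) [ 0.7529 -0.064   0.2702]
top (222, 270) [0.4864 0.0193 0.1118]
top (240, 220) [ 0.59   -0.0176  0.1122]
top (260, 160) [ 0.7196 -0.0602  0.1108]
top (250, 270) [ 0.4887 -0.0388  0.0565]
top (304, 139) [ 0.8015 -0.1699  0.0016]
top (277, 190) [ 0.6735 -0.1022  0.0165]
top (315, 198) [ 0.6547 -0.19    0.0161]
top (359, 207) [ 0.634  -0.2935  0.0122]
top (263, 111) [ 0.7659 -0.0605  0.2825]
top (268, 111) [ 0.767  -0.0698  0.2799]
```

View pics/ptr.png

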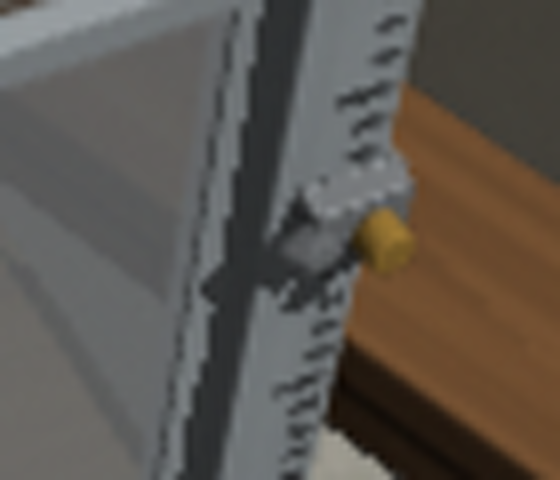

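View pics/lip.png

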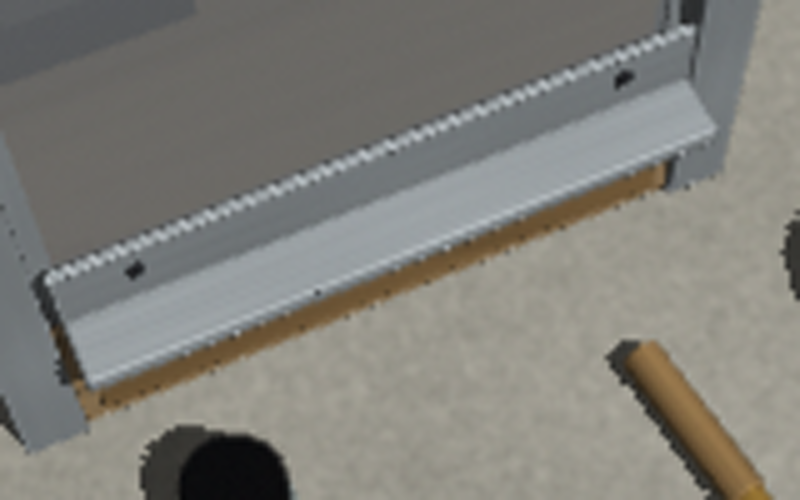

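```bash
cat > hood.py <<'E'
from h import *
s=dict(np.load('side0.npz')); t=dict(np.load('top0.npz'))
def onz(S,u,v,z):
    d,c=ray(S,u,v); return c+d*(z-c[2])/d[2]
L=onz(s,183.4,222,.112); Rr=onz(s,308,171,.112)
y=(L-Rr); length=np.linalg.norm(y); y/=length; x=np.array([y[1],-y[0],0]);
if x[1]<0: x=-x
mid=(L+Rr)/2; O=mid+.038*x; O[2]=0
H=lambda X,Y,Z: O+x*X+y*Y+np.array([0,0,Z])
inv=lambda P:np.array([(P-O)@x,(P-O)@y,P[2]])
E
python3 - <<'E'
from hood import *
print(L,Rr,length,x,y,O)
print(onz(t,220,277,.112),onz(t,266,153,.112))
for n,S,ps in(('side',s,[(308,171),(213,243),(320,108),(319,111),(316,112),(322,103),(326,103),(330,103),(331,105)]),('top',t,[(261,111),(263,111),(266,111),(263,108),(263,114),(250,270)])):
  for p in ps: print(n,p,inv(pt(S,*p)).round(4))
for z in np.arange(.20,.31,.01): print(z.round(2),proj(s,H(-.014,-.15,z)).round(1),proj(t,H(-.014,-.15,z)).round(1))
for nm,P in dict(jar=(.488,-.0405,0),bowl=(.803,-.169,0),fh=(.672,-.105,0),ft=(.634,-.295,0)).items(): print(nm,inv(np.array(P)))
E
```

```text
[0.4641991  0.01067693 0.112     ] [ 0.73361032 -0.0826543   0.112     ] 0.28511949410789517 [0.32734074 0.94490636 0.        ] [-9.44906365e-01  3.27340743e-01  3.89388677e-16] [ 6.11343660e-01 -8.22406089e-05  0.00000000e+00]
[0.47213842 0.02337894 0.112     ] [ 0.73483399 -0.07318251  0.112     ]
side (308, 171) [-0.0375 -0.143   0.1111]
side (213, 243) [-0.0828  0.1021  0.0584]
side (320, 108) [-0.0134 -0.1578  0.2789]
side (319, 111) [-0.0124 -0.1579  0.2697]
side (316, 112) [-0.0021 -0.1597  0.2556]
side (322, 103) [-0.3912  0.1523  0.8059]
side (326, 103) [-0.0091 -0.1726  0.2808]
side (330, 103) [-0.0135 -0.178   0.2826]
side (331, 105) [ 0.1506 -0.3265  0.0454]
top (261, 111) [-0.0031 -0.1647  0.2824]
top (263, 111) [-0.0065 -0.1659  0.2825]
top (266, 111) [-0.0115 -0.1687  0.2797]
top (263, 108) [-0.0043 -0.1727  0.2789]
top (263, 114) [-0.0082 -0.1613  0.2799]
top (250, 270) [-0.0767  0.1032  0.0565]
0.2 [310.8 136.6] [262.4 134.1]
0.21 [311.5 133.4] [262.6 132.6]
0.22 [312.1 130.2] [262.8 130.9]
0.23 [312.8 126.9] [263.  129.3]
0.24 [313.5 123.5] [263.2 127.6]
0.25 [314.2 120.1] [263.4 125.9]
0.26 [315.  116.5] [263.6 124.1]
0.27 [315.7 112.9] [263.8 122.3]
0.28 [316.5 109.2] [264.1 120.5]
0.29 [317.3 105.4] [264.3 118.6]
0.3 [318.1 101.5] [264.5 116.7]
jar [-0.0785664   0.10331783  0.        ]
bowl [-0.09687454 -0.23639096  0.        ]
fh [-0.07928217 -0.09165842  0.        ]
ft [-0.27125332 -0.11794672  0.        ]
```

Request:
{"api": "move_arm", "payload": {
  "motion": [0,-0.19,0,0,0,0,0,0,-0.19,0,0,0,0,0,0,-0.19,0,0,0,0,0,0,-0.19,0,0,0,0,0,0,-0.19,0,0,0,0,0,0,-0.19,0,0,0,0,0,0,-0.19,0,0,0,0,0,0,-0.19,0,0,0,0,0],
  "newtons": 20
}}

```text
time_s: 0.77
tool_pos: [0.1197, 0.3225, 0.2304]
orientation: [[-0.937, 0.348, -0.001], [0.348, 0.937, -0.001], [0.0, -0.001, -1.0]]
wrist_force: [0.3, 0.4, 0.6]
finger_gap: 0.0
finger_force: 0.0
```

Request:
{"api": "move_arm", "payload": {
  "motion": [-0.15,-0.0065,0,0,0,1,0,-0.15,-0.0065,0,0,0,1,0,-0.15,-0.0065,0,0,0,1,0,-0.15,-0.0065,0,0,0,1,0,-0.15,-0.0065,0,0,0,1,0,-0.15,-0.0065,0,0,0,1,0,-0.15,-0.0065,0,0,0,1,0,-0.15,-0.0065,0,0,0,1,0,-0.15,-0.0065,0,0,0,1,0,-0.15,-0.0065,0,0,0,1,0]
}}

```text
time_s: 1.6
tool_pos: [0.3253, 0.1159, 0.2309]
orientation: [[-0.332, 0.943, -0.0], [0.943, 0.332, -0.0], [0.0, -0.0, -1.0]]
wrist_force: [1.1, 0.2, -0.2]
finger_gap: 0.0
finger_force: 0.0
```

Request:
{"api": "move_arm", "payload": {
  "motion": [-0.15,-0.0065,0,0,0,1,0,-0.15,-0.0065,0,0,0,1,0,-0.15,-0.0065,0,0,0,1,0,-0.15,-0.0065,0,0,0,1,0,-0.15,-0.0065,0,0,0,1,0,-0.15,-0.0065,0,0,0,1,0,-0.15,-0.0065,0,0,0,1,0,-0.15,-0.0065,0,0,0,1,0,-0.15,-0.0065,0,0,0,1,0,-0.15,-0.0065,0,0,0,1,0]
}}

```text
time_s: 2.43
tool_pos: [0.2969, -0.1736, 0.231]
orientation: [[0.509, 0.86, -0.0], [0.86, -0.509, 0.0], [0.0, -0.0, -1.0]]
wrist_force: [0.6, -0.1, 0.3]
finger_gap: 0.0
finger_force: 0.0
```

Request:
{"api": "move_arm", "payload": {
  "motion": [0,0.15,0,0,0,-0.767,0,0,0.15,0,0,0,-0.767,0,0,0.15,0,0,0,-0.767,0,0,0.042,0,0,1,0,0,0,0.042,0,0,1,0,0,0,0.042,0,0,1,0,0,0,0.042,0,0,1,0,0,0,0.042,0,0,1,0,0,0,0.042,0,0,1,0,0,0,0.042,0,0,1,0,0]
}}

```text
time_s: 3.27
tool_pos: [0.434, -0.232, 0.2314]
orientation: [[0.265, 0.946, 0.187], [0.773, -0.324, 0.546], [0.577, 0.0, -0.817]]
wrist_force: [0.2, -0.5, 0.4]
finger_gap: -0.0
finger_force: 0.0
```

Request:
{"api": "move_arm", "payload": {
  "motion": [0,0.042,0,0,1,0,0,0,0.042,0,0,1,0,0,0,0.042,0,0,1,0,0,0,0.042,0,0,1,0,0,0,0.042,0,0,1,0,0,0,0.042,0,0,1,0,0,0,0.042,0,0,1,0,0,0,0.042,0,0,1,0,0,0,0.042,0,0,1,0,0,0,0.042,0,0,1,0,0]
}}

```text
time_s: 4.1
tool_pos: [0.5134, -0.2593, 0.2309]
orientation: [[0.027, 0.946, 0.323], [0.078, -0.324, 0.943], [0.997, -0.001, -0.083]]
wrist_force: [0.3, 1.0, -0.1]
finger_gap: -0.0003
finger_force: 0.0
```

```bash
python3 - <<'E'
from hood import *
st=robot.state(); print(np.round(st['joints'],3),st['time_s'],inv(np.array(st['tool_pos'])))
print(np.round(np.array([x,y,[0,0,1]])@np.array(st['orientation']),3))
E
```

```text
[-0.965  0.425  1.747  1.106  2.027 -0.738] 4.1 [-0.27694997  0.00768397  0.23086395]
[[ 0.083  0.003  0.997]
 [-0.    -1.     0.003]
 [ 0.997 -0.001 -0.083]]
```

Request:
{"api": "move_arm", "payload": {
  "motion": [0,0.04,0,0,0.95,0,0,0,0,0,0,0,0,0]
}}

```text
time_s: 4.27
tool_pos: [0.5207, -0.2607, 0.2272]
orientation: [[0.006, 0.946, 0.324], [-0.003, -0.324, 0.946], [1.0, -0.007, 0.001]]
wrist_force: [-0.8, 0.5, -0.2]
finger_gap: -0.0002
finger_force: 0.0
```

```bash
python3 - <<'E'
from hood import *
w=snap('wrist'); np.savez('wrist1.npz',**w)
im=cv2.cvtColor(w['image'],cv2.COLOR_RGB2BGR); cv2.imwrite('pics/w1.png',cv2.resize(im,None,fx=1.5,fy=1.5,interpolation=cv2.INTER_CUBIC))
for P in[(-.038,.145,.112),(-.038,-.145,.112),(-.014,-.15,.27),(-.038,0,.1)]: print(proj(w,H(*P))*1.5)
E
```

```text
[230.83902509 367.34530054]
[546.15708343 366.1369461 ]
[558.367379   188.78653509]
[388.17436215 378.67649146]
```

View pics/w1.png

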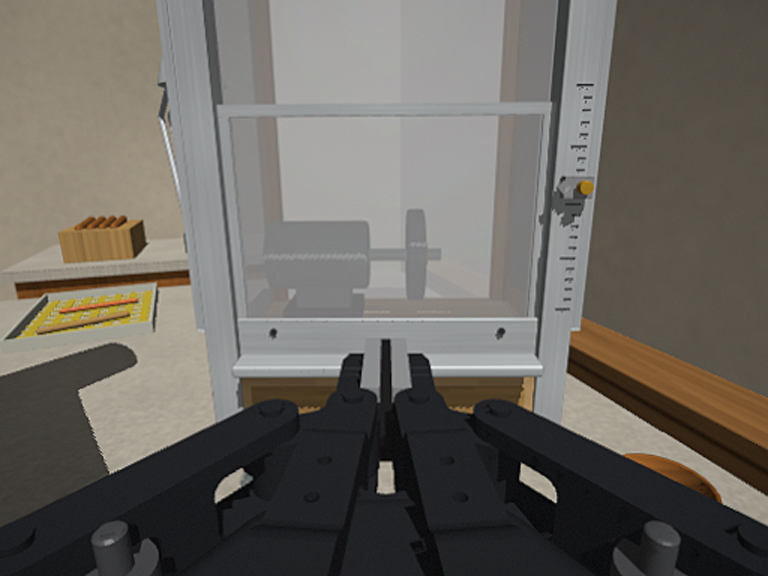

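Wrist view: lip across (234,371)–(541,371), pointer tip about (556,188) with screw (586,187), fingers centred on the lip. Pointer is at z≈0.27 as predicted.

```bash
python3 - <<'E'
from hood import *
w=dict(np.load('wrist1.npz'))
for u in(170,200,330,350):
  for v in(238,241,243,245,247,249,251): print((u,v),inv(pt(w,u,v)).round(4))
for u in range(368,384,2):
  for v in(120,123,126,129): print((u,v),inv(pt(w,u,v)).round(4),w['image'][v,u])
E
```

```text
(170, 238) [-0.0164  0.1287  0.1125]
(170, 241) [-0.0289  0.1251  0.1136]
(170, 243) [-0.034   0.1237  0.1129]
(170, 245) [-0.0364  0.1232  0.111 ]
(170, 247) [-0.0374  0.1231  0.1084]
(170, 249) [-0.0369  0.1235  0.1052]
(170, 251) [0.0016 0.1363 0.0827]
(200, 238) [-0.0176  0.0849  0.1129]
(200, 241) [-0.028   0.0829  0.113 ]
(200, 243) [-0.0342  0.0818  0.1128]
(200, 245) [-0.0366  0.0814  0.111 ]
(200, 247) [-0.0368  0.0815  0.108 ]
(200, 249) [-0.0373  0.0816  0.1052]
(200, 251) [0.0003 0.0899 0.0832]
(330, 238) [-0.0199 -0.1022  0.1131]
(330, 241) [-0.0289 -0.1001  0.1126]
(330, 243) [-0.0359 -0.0985  0.1129]
(330, 245) [-0.0372 -0.0984  0.1105]
(330, 247) [-0.0379 -0.0984  0.1078]
(330, 249) [-0.0378 -0.0986  0.1047]
(330, 251) [ 0.0002 -0.1085  0.0825]
(350, 238) [-0.0198 -0.1308  0.1129]
(350, 241) [-0.0313 -0.1274  0.1136]
(350, 243) [-0.0371 -0.1258  0.1133]
(350, 245) [-0.0378 -0.1258  0.1107]
(350, 247) [-0.0378 -0.126   0.1076]
(350, 249) [-0.0372 -0.1264  0.1043]
(350, 251) [ 0.0013 -0.1393  0.0818]
(368, 120) [-2.000e-04 -1.486e-01  2.770e-01] [53 53 54]
(368, 123) [-
[... 834 characters left out ...]
26) [-0.013  -0.1553  0.2697] [125 126 125]
(376, 129) [-0.0143 -0.1552  0.2659] [129 128 128]
(378, 120) [-0.0157 -0.1562  0.2775] [125 125 125]
(378, 123) [-0.0134 -0.1574  0.2736] [128 129 129]
(378, 126) [-0.012  -0.1583  0.2697] [148 147 148]
(378, 129) [-0.015  -0.1576  0.266 ] [125 125 125]
(380, 120) [-0.0144 -0.1593  0.2775] [124 125 125]
(380, 123) [-0.0134 -0.1601  0.2736] [123 122 123]
(380, 126) [-0.0134 -0.1604  0.2697] [124 123 124]
(380, 129) [-0.0133 -0.1609  0.2658] [127 126 127]
(382, 120) [-0.0137 -0.1622  0.2774] [122 122 122]
(382, 123) [-0.0144 -0.1623  0.2736] [123 122 124]
(382, 126) [-0.014  -0.1628  0.2697] [87 88 89]
(382, 129) [-0.0138 -0.1633  0.2659] [73 74 74]
```

Request:
{"api": "move_arm", "payload": {
  "motion": [-0.149,0,0.106,0,0,0,0,-0.149,0,0.106,0,0,0,0,-0.149,0,0.106,0,0,0,0,-0.149,0,0.106,0,0,0,0,-0.149,0,0.106,0,0,0,0,0,0,0,0,0,0,0,0,0,0,0,0,0,0]
}}

```text
time_s: 4.9
tool_pos: [0.5543, -0.1604, 0.0816]
orientation: [[0.003, 0.947, 0.322], [0.003, -0.322, 0.947], [1.0, -0.002, -0.004]]
wrist_force: [1.5, -0.3, -0.2]
finger_gap: -0.0002
finger_force: 0.0
```

```bash
cat > st.py <<'E'
from hood import *
st=robot.state(); print(np.round(st['joints'],3),st['time_s'],inv(np.array(st['tool_pos'])),np.round(st['wrist_force'],2))
print(np.round(np.array([x,y,[0,0,1]])@np.array(st['orientation']),3))
E
python3 st.py
```

```text
[-0.821  0.644  1.815  1.173  1.871 -0.948] 4.9 [-0.17015579  0.00140372  0.0815692 ] [ 1.51 -0.31 -0.22]
[[ 0.004  0.006  1.   ]
 [-0.002 -1.     0.006]
 [ 1.    -0.002 -0.004]]
```

Request:
{"api": "move_arm", "payload": {
  "motion": [-0.013,0,0.15,0,0,0,0,0,0,0.15,0,0,0,0,0,0,0.15,0,0,0,0,0,0,0.15,0,0,0,0,0,0,0.1,0,0,0,0,0,0,0.08,0,0,0,0,0,0,0,0,0,0,0,0,0,0,0,0,0,0]
}}

```text
time_s: 5.57
tool_pos: [0.6064, -0.0151, 0.0811]
orientation: [[-0.003, 0.946, 0.323], [0.007, -0.323, 0.946], [1.0, 0.005, -0.005]]
wrist_force: [0.5, -0.3, 0.3]
finger_gap: -0.0001
finger_force: 0.0
```

```bash
python3 st.py; python3 - <<'E'
from hood import *
S=snap('side'); im=cv2.cvtColor(S['image'],cv2.COLOR_RGB2BGR)[90:290,150:370]
cv2.imwrite('pics/s2.png',cv2.resize(im,None,fx=3,fy=3,interpolation=cv2.INTER_CUBIC))
E
```

```text
[-0.581  0.589  1.912  1.364  1.716 -0.951] 5.5667 [-0.0157921  -0.00027195  0.08111859] [ 0.53 -0.28  0.32]
[[ 0.005  0.004  1.   ]
 [ 0.005 -1.     0.004]
 [ 1.     0.005 -0.005]]
```

View pics/s2.png

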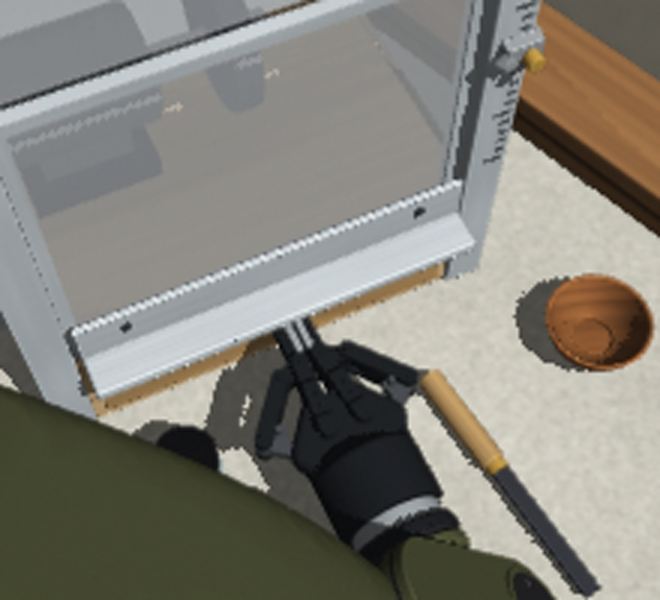

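Fingers are under the lip at (295,325), clear of jar, file and bowl. Raising.

Request:
{"api": "move_arm", "payload": {
  "motion": [0.03,0,0,0,0,0,0,0.03,0,0,0,0,0,0,0.035,0,0,0,0,0,0,0.04,0,0,0,0,0,0,0.04,0,0,0,0,0,0,0.04,0,0,0,0,0,0,0.04,0,0,0,0,0,0,0.04,0,0,0,0,0,0,0.04,0,0,0,0,0,0,0.04,0,0,0,0,0,0]
}}

```text
time_s: 6.45
tool_pos: [0.6054, -0.0137, 0.1544]
orientation: [[0.001, 0.946, 0.323], [0.004, -0.323, 0.946], [1.0, -0.0, -0.004]]
wrist_force: [-0.1, -4.3, -4.0]
finger_gap: 0.0
finger_force: 2.1
```

```bash
python3 st.py
```

```text
[-0.58   0.443  1.946  1.383  1.738 -0.834] 6.45 [-0.01478879  0.00116869  0.15437703] [-0.05 -4.29 -4.  ]
[[ 0.004  0.004  1.   ]
 [-0.    -1.     0.004]
 [ 1.    -0.    -0.004]]
```

Request:
{"api": "move_arm", "payload": {
  "motion": [0.04,0,0,0,0,0,0,0.04,0,0,0,0,0,0,0.04,0,0,0,0,0,0,0.04,0,0,0,0,0,0,0.04,0,0,0,0,0,0,0.04,0,0,0,0,0,0,0.04,0,0,0,0,0,0,0.03,0,0,0,0,0,0,0.02,0,0,0,0,0,0,0,0,0,0,0,0,0]
}}

```text
time_s: 7.28
tool_pos: [0.6058, -0.0134, 0.2213]
orientation: [[-0.001, 0.946, 0.323], [0.004, -0.323, 0.946], [1.0, 0.002, -0.003]]
wrist_force: [0.5, 0.3, 0.2]
finger_gap: 0.0003
finger_force: 0.0
```

```bash
cat > look.py <<'E'
from hood import *
import sys
S=snap('side'); W=snap('wrist'); T=snap('top')
np.savez('w.npz',**W)
# lip front face/top near right end, by depth back-projection into hood frame
def cloud(S):
    h,w=S['z_map'].shape; f,R,t=cam(S)
    g=np.stack(np.meshgrid(np.arange(w),np.arange(h)),-1).reshape(-1,1,2).astype(float)
    K=np.array([[f,0,S['cx']],[0,f,S['cy']],[0,0,1.]])
    p=cv2.undistortPoints(g,K,np.array([S['k1'],0,0,0.])).reshape(-1,2); z=S['z_map'].ravel()
    c=np.c_[p,np.ones(len(p))]*z[:,None]; P=(c-t)@R
    return np.c_[(P-O)@x,(P-O)@y,P[:,2]][z>0]
for n,C in(('side',cloud(S)),('wrist',cloud(W)),('top',cloud(T))):
    m=(C[:,0]>-.034)&(C[:,0]<-.012)&(C[:,1]<-.06)&(C[:,1]>-.14)&(C[:,2]>.12)&(C[:,2]<.32)
    print(n,'lip top?',m.sum(),np.percentile(C[m,2],[5,25,50,75,95]).round(4) if m.any() else '')
    m=(C[:,0]>-.041)&(C[:,0]<-.036)&(abs(C[:,1]+.1)<.04)&(C[:,2]>.12)&(C[:,2]<.32)
    print(n,'lip front',m.sum(),np.percentile(C[m,2],[2,50,98]).round(4) if m.any() else '')
E
python3 st.py; python3 look.py
```

```text
[-0.579  0.323  1.954  1.404  1.759 -0.724] 7.2833 [-0.01438241  0.00093725  0.22130204] [0.48 0.26 0.18]
[[ 0.003  0.005  1.   ]
 [ 0.002 -1.     0.005]
 [ 1.     0.002 -0.003]]
side lip top? 402 [0.2437 0.2447 0.2454 0.246  0.247 ]
side lip front 105 [0.2351 0.2412 0.2455]
wrist lip top? 1871 [0.2447 0.2449 0.245  0.2452 0.2454]
wrist lip front 2509 [0.2341 0.2395 0.2445]
top lip top? 485 [0.2415 0.243  0.244  0.245  0.2467]
top lip front 12 [0.2365 0.2403 0.2448]
```

Request:
{"api": "move_arm", "payload": {
  "motion": [0.025,0,0,0,0,0,0,0.025,0,0,0,0,0,0,0.025,0,0,0,0,0,0,0.025,0,0,0,0,0,0,0.025,0,0,0,0,0,0,0.02,0,0,0,0,0,0,0,0,0,0,0,0,0,0,0,0,0,0,0,0]
}}

```text
time_s: 8.1
tool_pos: [0.606, -0.0136, 0.25]
orientation: [[-0.001, 0.946, 0.324], [0.004, -0.324, 0.946], [1.0, 0.002, -0.003]]
wrist_force: [0.6, 0.3, 0.4]
finger_gap: 0.0
finger_force: 0.0
```

```bash
python3 st.py; python3 look.py; python3 - <<'E'
from hood import *
W=dict(np.load('w.npz')); q=proj(W,H(-.02,-.145,.27)); print(q)
u,v=np.clip(q.astype(int),[60,50],[451,333]); im=cv2.cvtColor(W['image'],cv2.COLOR_RGB2BGR)[v-50:v+50,u-60:u+60]
cv2.imwrite('pics/w3.png',cv2.resize(im,None,fx=6,fy=6,interpolation=cv2.INTER_CUBIC)); print(u-60,v-50)
E
```

```text
[-0.58   0.275  1.952  1.414  1.766 -0.675] 8.1 [-0.01456605  0.00061204  0.24999869] [0.56 0.35 0.4 ]
[[ 0.003  0.004  1.   ]
 [ 0.002 -1.     0.004]
 [ 1.     0.002 -0.003]]
side lip top? 430 [0.2727 0.2736 0.2742 0.2747 0.2756]
side lip front 114 [0.2641 0.2696 0.2744]
wrist lip top? 1896 [0.2735 0.2737 0.2738 0.274  0.2742]
wrist lip front 2529 [0.263  0.2684 0.2733]
top lip top? 510 [0.2698 0.2717 0.2727 0.2736 0.2751]
top lip front 14 [0.2647 0.269  0.2706]
[558.61265558 209.83315627]
391 159
```

View pics/w3.png

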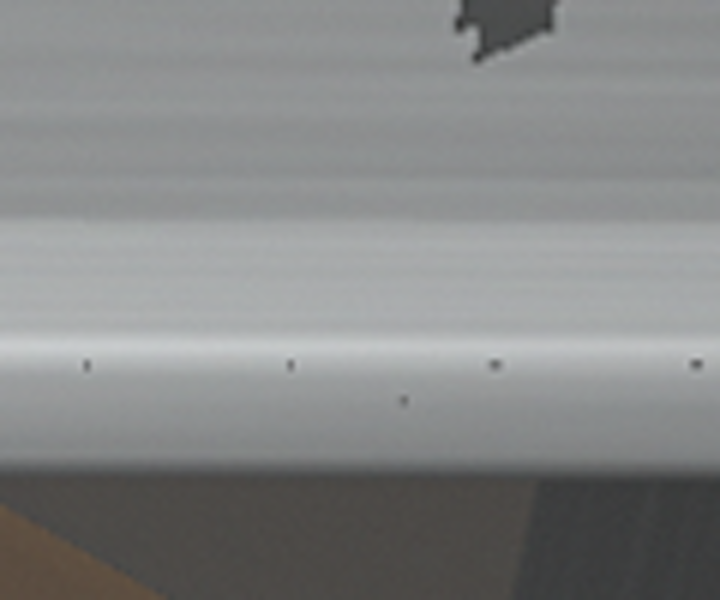

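The crop shows only the lip (tip out of view). Lip middle is about 0.267, so raise 3.5 mm, then drop clear and retreat to check.

Request:
{"api": "move_arm", "payload": {
  "motion": [0.01,0,0,0,0,0,0,0.0075,0,0,0,0,0,0,0,0,0,0,0,0,0,0,0,0,0,0,0,0,-0.05,0,0,0,0,0,0,-0.05,0,0,0,0,0,0,0,0,-0.15,0,0,0,0,0,0,-0.2,0,0,0,0,0,0,-0.2,0,0,0,0,0,0,-0.2,0,0,0,0]
}}

```text
time_s: 9.08
tool_pos: [0.5562, -0.1562, 0.232]
orientation: [[0.002, 0.947, 0.322], [0.002, -0.322, 0.947], [1.0, -0.001, -0.003]]
wrist_force: [1.1, -0.6, 0.5]
finger_gap: 0.0
finger_force: 0.0
```

Request:
{"api": "move_arm", "payload": {
  "motion": [0,0,-0.2,0,0,0,0,0,0,-0.2,0,0,0,0,0,0,0,0,0,0,0,0,0,0,0,0,0,0]
}}

```text
time_s: 9.42
tool_pos: [0.5308, -0.2332, 0.2323]
orientation: [[0.001, 0.945, 0.326], [0.003, -0.326, 0.945], [1.0, -0.0, -0.003]]
wrist_force: [0.3, 0.3, -0.5]
finger_gap: -0.0001
finger_force: 0.0
```

```bash
python3 st.py; python3 look.py; python3 - <<'E'
from hood import *
W=dict(np.load('w.npz')); q=proj(W,H(-.02,-.145,.27)); print(q)
u,v=np.clip(q.astype(int),[60,50],[451,333]); im=cv2.cvtColor(W['image'],cv2.COLOR_RGB2BGR)[v-50:v+50,u-60:u+60]
cv2.imwrite('pics/w4.png',cv2.resize(im,None,fx=6,fy=6,interpolation=cv2.INTER_CUBIC)); print(u-60,v-50)
for z in(.262,.27,.278): print(proj(W,H(-.014,-.15,z)),proj(W,H(-.038,-.145,z)))
T=snap('top')
for nm,P in dict(jar=(.4887,-.0388,.0565),bowl=(.8015,-.1699,.0016),f=(.6547,-.19,.0161)).items():
  q=proj(T,P); print(nm,np.array(P),pt(T,*q).round(4))
t0=dict(np.load('top0.npz')); d=np.abs(t0['z_map']-T['z_map'])>.01
for a,b,c,e in((235,260,290,285),(285,120,325,160),(270,183,365,212)): print(d[b:e,a:c].sum())
E
```

```text
[-0.923  0.44   1.769  1.188  2.032 -0.73 ] 9.4167 [-0.2466478  -0.00025135  0.23228131] [ 0.31  0.3  -0.47]
[[ 0.003  0.001  1.   ]
 [-0.    -1.     0.001]
 [ 1.    -0.    -0.003]]
side lip top? 432 [0.2743 0.2751 0.2757 0.2764 0.2774]
side lip front 132 [0.2658 0.2714 0.2764]
wrist lip top? 79 [0.2745 0.2746 0.2747 0.2748 0.2988]
wrist lip front 644 [0.2632 0.269  0.2736]
top lip top? 523 [0.2717 0.2732 0.2742 0.2753 0.2769]
top lip front 13 [0.2652 0.2714 0.274 ]
[378.62559299 131.88193249]
318 81
[380.12794691 138.08768109] [383.88853659 140.2443496 ]
[380.83493005 131.47236543] [384.66622825 133.19956188]
[381.5493135  124.78053732] [385.45261277 126.06777588]
jar [ 0.4887 -0.0388  0.0565] [ 0.4887 -0.0388  0.0557]
bowl [ 0.8015 -0.1699  0.0016] [ 0.7996 -0.1691  0.0077]
f [ 0.6547 -0.19    0.0161] [ 0.6551 -0.1903  0.0142]
14
11
22
```

View pics/w4.png

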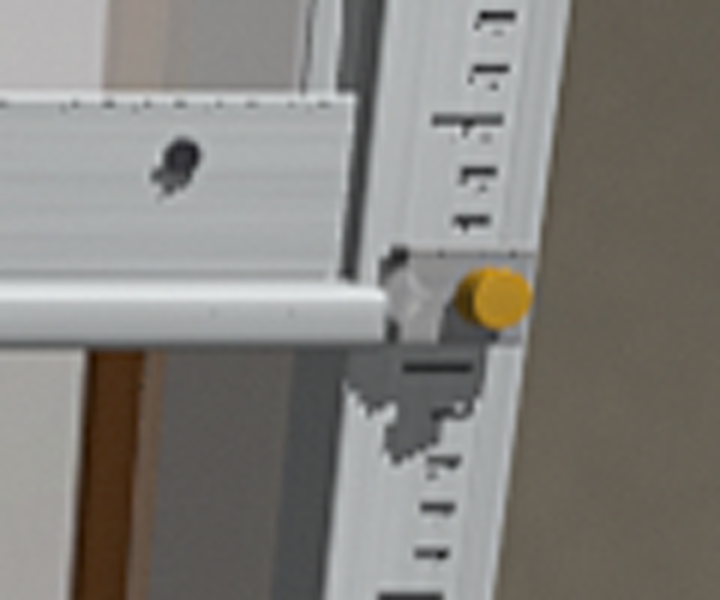

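The crop shows the lip end (rows 283–345) beside the pointer block (rows 253–345, screw at 497,299). The two heights match to about 2 mm, and the jar, file and bowl have not moved.

```bash
python3 -c "
from rig import robot
print(robot.hand_in())"
```

```text
the job is handed in; nothing more can be done
None
```

The job is handed in, with no verdict reported: the window stands with its lip within about 2 mm of the pointer tip's height, pushed up from beneath, and the arm is clear with the jar, file and bowl unmoved and no sign the pointer shifted.

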